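# Fetch the brass nozzle from the tilt bin

### The arm

A 6-joint arm with a two-finger parallel gripper is mounted at the origin on the work surface. World frame = base frame: x ahead of the robot, y to its left, z up, the work surface at z = 0. Lengths are in mm, angles in rad, forces in N, time in s.
With the tool pointing down it reaches from about 250 to 775 mm from the base axis. Payload 4 kg.
Tool frame: the origin (TCP) lies at the very end of the fingers, on their centre line; the grasp point (between the pads) lies 19 mm behind it; y points along the fingers, z is the direction in which the jaws open and shut, and the axes are right-handed (so a half turn about y gives the same grasp; the last joint's range is limited). The gripper opens to 85 mm and grips with 20 to 120 N. Pads are 22 mm wide; open, the fingers measure 114 mm over their backs; the gripper's body (76 mm by 85 mm) begins 54 mm behind the grasp point. The pads swing forward as they close: fully open they stand 13 mm farther back than shut.
Start: joints at [-1.241, 0.087, 1.371, -0, 1.684, -0.103], TCP at [230.677, -499.305, 231.341] pointing down, gripper open.
Joint ranges: [-3.1, 3.1], [-0.76, 2.03], [0.27, 2.55], [-1.08, 4.22], [0.17, 2.65], [-2.57, 2.57]. Speed limits (rad/s): [2.79, 2.79, 3.14, 3.14, 3.14, 3.14].

### API

Orientations are given as a unit quaternion [x, y, z, w].
In Python, from station import read_state, viewer, workorder gives the robot as it stands.
- The arm moves only by the tool step_arm, never from a script. Its argument "commands" is a list of rows, each a list of 7 numbers: the turn, a rotation vector about the tool's x, y, z in rad, then the shift along the tool's x, y, z in m, then the closure, from 0 (fully open) to 1 (shut). In form: [[rx, ry, rz, x, y, z, hand], ...]. A call has 1 to 20 rows; each row shifts and turns the commanded pose from where the row before left it, along the tool's axes as they then stand; what a row does not reach is not made up. A row lasts 1/10 s, in which the tool goes at most 50 mm and 8.59 degrees, less where a joint would pass 70% of its speed; a pose out of reach is approached as far as the arm can. A call with a gripper value outside its range is refused whole. The fingers move at their own pace and stop on an object; the grip force is fixed at half the most. Time passes only in rows, so rows that do not move let the fingers close. It gives the time, the measured TCP pose, the force and the opening at its end, in the units of the state.
- read_state(): the state, without advancing time (a new reading comes with each control period).
- viewer.camera(name): name is "scene" or "top" or "wrist"; returns a dict with "color" (420x560x3 uint8, blue, green, red), "fx", "fy", "cx", "cy" (pixels), "origin" and "orientation" of the camera in the world. Camera axes: x right, y up, looking along -z (the intrinsics and any distortion apply to the point x, -y, -z); pixel columns grow to the right and rows downward; lengths in mm; the calibration is good to about 2 mm. The wrist camera is an equidistant fisheye: a pixel r from the principal point sees the ray r / f radians off the axis. A picture is of the moment at which its call begins. There is no depth.
- workorder.job_done(): hands the job in, once; it reports no verdict.
The state is a dict: "clock": time; "joint_positions": joint angles; "joint_vel": joint speeds; "joint_efforts": joint torques, N m; "ee_pos": TCP position; "tool_rot": TCP orientation; "wrist_force": force on the tool from outside, world axes, zero at the start; "ft_torque": the same for the moment, N m; "gripper_width": opening from 0.0 (shut) to 1.0 (fully open).
Only numpy, scipy, OpenCV 4.12 (cv2) and the standard library are available. Lean on these libraries where they do the work, as an engineer would, in place of code of your own. Each camera call takes 0.05 s, during which the arm holds its last target. There are 200 camera calls.

### The job

Tip the blue bin forward by its white handle until it is wide open, so that the nozzles at its back come out from under the roof. Then take out the brass nozzle and set it down, without dropping it, in the white parts tray. The black nozzle stays in the bin; the bin can stay tipped, and the brass nozzle may stand or lie in the tray.

Things in the scene. Friction and masses are not known exactly. Their poses are not given: they have to be found in the camera images.
- bin (a joint): Tilt of the blue bin (210 mm wide, 150 deep, with 22 mm low side walls), rad: 0 level and shut, 0.8 fully tipped to the robot, at its stop. The hinge axis runs left-right, 140 mm straight below the shut handle bar, 20 mm above the table. Stiff hinge, stays where left; takes 5 to 12 N at the handle. Fully tipped, the nozzles lean 46 degrees to the robot, middles 160 mm above the table.
- bin_handle (a point): Middle of the white handle bar: round, 12 mm diameter, 90 mm long, 35 mm above the bin's front panel, 160 mm above the table when shut, free on both sides. Axes turn with the bin: y along the bar, parallel to the hinge; x to the bin's back; z up, the hinge 140 mm down it. Tipping swings the bar towards the robot and down, 100 and 43 mm in all.
- stand: Plywood stand of the bin, fixed. Origin on the table under the middle of the hinge; x to the back, away from the robot; z up. Its roof, top 185 mm above the table, spans 75 to 190 mm behind the origin and covers the nozzles while the bin is shut; side walls 120 mm left and right. The fully tipped nozzles' middles are about 50 mm in front of the roof's edge.
- brass_mid (a point): Brass nozzle, to fetch: 24 mm diameter cylinder, 50 mm tall, the top 16 mm a cone; 60 to 110 g. Point: on its axis, 25 mm above its flat base; z up the nozzle. Starts standing loose at the back of the bin (bin axes: 112 mm behind, 55 mm below the handle bar, 50 mm left or right of its middle), under the roof, behind two thin 40 mm pins that keep it from sliding forward.
- black_mid (a point): Black nozzle, to be left: 24 mm diameter cylinder, 50 mm tall, the top 16 mm a cone; 60 to 110 g. Point: on its axis, 25 mm above its flat base; z up the nozzle. Starts standing loose at the back of the bin (bin axes: 112 mm behind, 55 mm below the handle bar, 50 mm left or right of its middle), under the roof, behind two thin 40 mm pins that keep it from sliding forward.
- tray: White open parts tray, fixed on the table, 170 x 170 mm, 25 mm tall, walls and floor 5 mm thick. Origin at the centre of its underside, on the table; z up, x and y along its sides.

How it is judged (in metres and radians):
On the way:
1. the bin is tipped forward at least 0.6 rad with the brass nozzle still in it (value of joint bin above 0.6 rad and distance between brass_mid and bin_handle below 0.19 m), for 0.2 s.
At the end, for the whole second after the job is handed in: The brass nozzle rests, released, in the white tray, standing or lying: its middle within 80 mm of the tray's centre along both sides and under 40 mm above the table, slower than 30 mm/s. The black nozzle is still in the bin, its middle within 190 mm of the handle's. The bin may be at any tilt (x of brass_mid in the frame of tray between -0.08 and 0.08 m and y of brass_mid in the frame of tray between -0.08 and 0.08 m and z of brass_mid in the frame of tray below 0.04 m and distance between black_mid and bin_handle below 0.19 m and linear speed of brass below 0.03 m/s); the robot touches nothing.
It fails at once if the brass nozzle is dropped or thrown: out of the fingers and moving faster than 0.9 m/s (linear speed of brass above 0.9 m/s and contact force between the fingers and brass below 0.1 N).
It also fails if it takes over 61 s, if anything falls off the work surface, if the arm or the gripper's body presses on something with over 40 N, if the wrist force passes 120 N, or if a joint passes its speed limit or range.

## Working session

There is one attempt and no reset: what is moved stays moved. The work goes in short steps, Python scripts to look and compute and a tool call to move; the robot and the scene stay as the last step left them, time stands still between calls to the robot, and variables do not carry over. Pictures are saved under pics/ and viewed, on a budget of 10 in all, crops included, one or two more only if the job needs it, and the job is handed in when it is done.

Besides the shell and the picture viewer there is one more tool, called after ">>>" in YAML: its name, and indented under it one key for each argument. step_arm: Moves the arm, as the interface text tells. Its arguments: {"type":"object","properties":{"commands":{"type":"array","items":{"type":"array","items":{"type":"number"}}}},"required":["commands"]}

```bash
ls; mkdir -p pics; python3 - <<'E'
from station import read_state, viewer
import cv2
print(read_state())
for n in ["scene","top"]:
    c=viewer.camera(n); cv2.imwrite(f"pics/{n}0.png",c["color"]); print(n,{k:v for k,v in c.items() if k!="color"})
E
```

```text
pics
{'clock': 0.0, 'joint_positions': array([-1.24109212e+00,  8.79872853e-02,  1.37225899e+00, -1.53730771e-05,
        1.68363761e+00, -1.03117657e-01]), 'joint_vel': array([-8.96759854e-04, -6.62869898e-04,  6.13860100e-05, -1.13633250e-03,
       -1.94714669e-04,  1.07434758e-04]), 'joint_efforts': array([-3.73072262e-04, -3.51865411e+01, -3.13272214e+01, -2.33994579e-04,
        1.10023393e-02,  1.48681920e-06]), 'ee_pos': array([ 230.50592624, -498.80722317,  230.11910441]), 'tool_rot': array([-0.15193023,  0.69141704, -0.6898085 ,  0.15173633]), 'wrist_force': array([0.76806935, 0.66154628, 0.15519979]), 'ft_torque': array([-0.0230274 , -0.06587989,  0.0046527 ]), 'gripper_width': 0.997414343428554}
scene {'fx': 461.5602670970124, 'fy': 461.5602670970124, 'cx': 285.0620909576272, 'cy': 212.9893024436385, 'origin': array([1077.73440203, -119.94504406,  793.51896437]), 'orientation': array([0.22605396, 0.20372085, 0.65832521, 0.68848046])}
top {'fx': 415.19086829132794, 'fy': 415.19086829132794, 'cx': 282.89678773228, 'cy': 213.63669917687486, 'origin': array([445.35745875, -94.52319413, 893.64427364]), 'orientation': array([-0.05781356,  0.0468471 ,  0.71514131, -0.69500781])}
```

View pics/scene0.png

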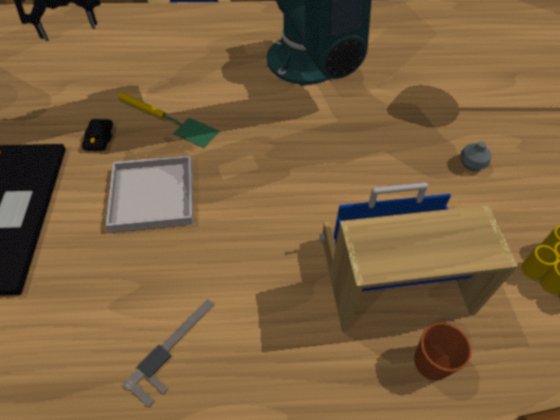

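View pics/top0.png

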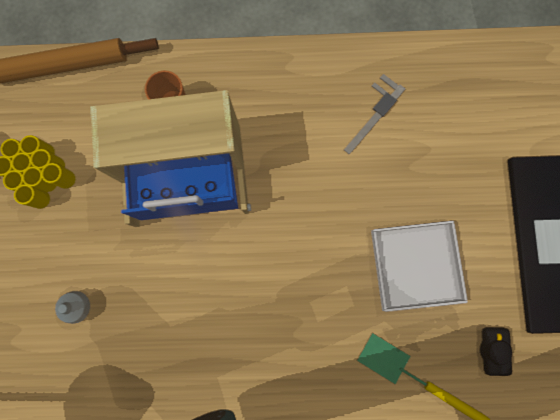

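The scene view shows the robot at the top, the stand with the handle at about (398,190), and the tray at (150,193). In the top view the handle bar runs from (144,205) to (201,200), the roof's front corners are at (96,167) and (234,148), and the tray is centred near (420,266). Next I'll segment the handle and tray and fit their poses.

```bash
cat > h.py <<'E'
import numpy as np, cv2
from scipy.spatial.transform import Rotation as R
from station import read_state, viewer
def proj(c,P):
    p=(np.atleast_2d(P)-c["origin"])@R.from_quat(c["orientation"]).as_matrix()
    return np.c_[c["cx"]+c["fx"]*p[:,0]/-p[:,2], c["cy"]-c["fy"]*p[:,1]/-p[:,2]]
def back(c,uv,z):
    uv=np.atleast_2d(uv)
    d=np.c_[(uv[:,0]-c["cx"])/c["fx"],-(uv[:,1]-c["cy"])/c["fy"],-np.ones(len(uv))]
    d=d@R.from_quat(c["orientation"]).as_matrix().T
    return c["origin"]+d*((z-c["origin"][2])/d[:,2])[:,None]
E
python3 - <<'E'
from h import *
out=[]
for n,(x0,x1,y0,y1) in {"top":(85,260,85,225),"scene":(320,520,170,300)}.items():
    c=viewer.camera(n); im=c["color"]; hsv=cv2.cvtColor(im,cv2.COLOR_BGR2HSV)
    m=((hsv[...,1]<60)&(hsv[...,2]>130)).astype(np.uint8)
    k,l,s,ce=cv2.connectedComponentsWithStats(m)
    for i in range(1,k):
        if s[i,4]>60:
            pts=np.argwhere(l==i)[:,::-1].astype(np.float32); box=cv2.boxPoints(cv2.minAreaRect(pts))
            print(n,s[i],ce[i].round(1),"box@160",back(c,box,160)[:,:2].round(0).tolist(),"box@25",back(c,box,25)[:,:2].round(0).tolist())
    out.append(cv2.resize(im[y0:y1,x0:x1],(400,int(400*(y1-y0)/(x1-x0))),interpolation=cv2.INTER_CUBIC))
cv2.imwrite("pics/crop.png",np.vstack(out))
E
```

```text
top [391  85  13  13  74] [397.5  90.8] box@160 [[773.0, -291.0], [793.0, -307.0], [785.0, -316.0], [766.0, -300.0]] box@25 [[834.0, -327.0], [857.0, -346.0], [848.0, -357.0], [824.0, -338.0]]
top [143 196  55  11 323] [169.8 201. ] box@160 [[585.0, 168.0], [594.0, 70.0], [583.0, 69.0], [574.0, 167.0]] box@25 [[611.0, 217.0], [621.0, 100.0], [608.0, 99.0], [598.0, 215.0]]
top [ 371  221   97   91 6333] [419.1 264.8] box@160 [[522.0, -239.0], [537.0, -392.0], [392.0, -397.0], [377.0, -248.0]] box@25 [[536.0, -266.0], [554.0, -447.0], [382.0, -453.0], [365.0, -277.0]]
top [534 220  26  43 998] [547.8 240.2] box@160 [[530.0, -527.0], [529.0, -571.0], [456.0, -562.0], [457.0, -519.0]] box@25 [[546.0, -607.0], [545.0, -658.0], [458.0, -647.0], [459.0, -597.0]]
scene [ 106  158   86   68 3979] [147.5 194.4] box@160 [[504.0, -415.0], [490.0, -260.0], [631.0, -241.0], [642.0, -381.0]] box@25 [[382.0, -478.0], [365.0, -290.0], [536.0, -267.0], [549.0, -437.0]]
scene [374 183  54   9 229] [400.6 186.7] box@160 [[578.0, 72.0], [570.0, 169.0], [579.0, 168.0], [588.0, 72.0]] box@25 [[472.0, 113.0], [461.0, 231.0], [473.0, 229.0], [483.0, 112.0]]
scene [  0 192  31  35 819] [ 13.1 208.3] box@160 [[633.0, -562.0], [549.0, -566.0], [567.0, -522.0], [649.0, -521.0]] box@25 [[538.0, -657.0], [437.0, -661.0], [459.0, -608.0], [557.0, -606.0]]
```

View pics/crop.png

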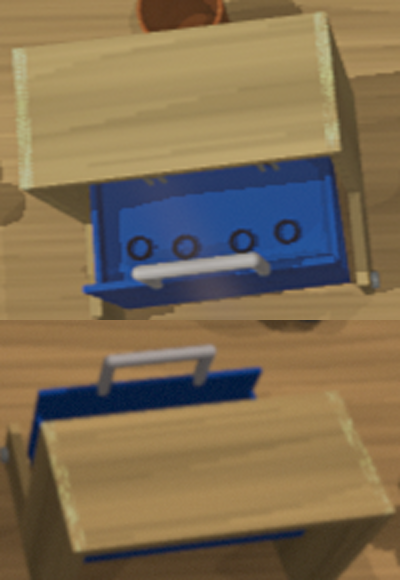

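The enlarged crops show the white bar clearly, and pairs of pins just under the roof's front edge. I'll cross-check the yaw against the roof corners and look at the tool's current axes.

```bash
cat >> h.py <<'E'
def plan(pos,Rm,q=None):
    """body rotvec and shift (mm, in the tool axes now) to the goal"""
    s=read_state(); R0=R.from_quat(s["tool_rot"])
    print("ee",s["ee_pos"].round(1),"t",s["clock"],"j",s["joint_positions"].round(2),"F",s["wrist_force"].round(1),"w",round(s["gripper_width"],3))
    print("turn",(R0.inv()*R.from_matrix(Rm)).as_rotvec().round(4),"shift now-axes",R0.inv().apply(np.array(pos)-s["ee_pos"]).round(1),
          "shift goal-axes",(Rm.T@(np.array(pos)-s["ee_pos"])).round(1))
def stand(x0,y0,yaw):
    return np.array([x0,y0,0.]),R.from_euler("z",yaw).as_matrix()
E
python3 - <<'E'
from h import *
from scipy.optimize import least_squares
ct=viewer.camera("top"); cs=viewer.camera("scene")
T=np.array([[94.6,168.1],[234.2,151.5],[227.6,90.2],[90.7,106]]); S=np.array([[341,223.5],[488.5,206.5],[516.5,266.5],[358.5,285]])
pt=back(ct,T,185);ps=back(cs,S,185); print(pt.round(0)[:,:2].tolist(),ps.round(0)[:,:2].tolist())
def corners(p):
    o,M=stand(*p[:3]); w=p[3]
    return [o+M@np.array(v) for v in ([75,w,185],[75,-w,185],[190,-w,185],[190,w,185])]
def f(p):
    c=np.array(corners(p)); c2=c[[1,0,3,2]]
    return np.r_[(proj(ct,c)-T).ravel(),0*(proj(ct,c)-T).ravel()]
r=least_squares(f,[581,119,.09,120]);print(r.x,r.cost)
print(R.from_quat(read_state()["tool_rot"]).as_matrix().round(3))
E
```

```text
[[643.0, 246.0], [665.0, -2.0], [780.0, 9.0], [759.0, 258.0]] [[670.0, 0.0], [646.0, 248.0], [758.0, 256.0], [779.0, 13.0]]
[5.79596160e+02 1.15747786e+02 8.97308050e-02 1.24550020e+02] 0.36956859344098075
[[-0.908 -0.     0.419]
 [-0.419  0.001 -0.908]
 [-0.    -1.    -0.001]]
```

```bash
cat >> h.py <<'E'
SO,SM=stand(580,118,.09)
def tilt(a,jaw):
    """tool axes: y down into the bin tilted a; jaws along stand 'x' or 'y'"""
    xb=SM@np.array([np.cos(a),0,np.sin(a)]); yb=SM[:,1]; zb=np.cross(xb,yb)
    z={"x":xb,"y":yb,"-y":-yb}[jaw]; y=-zb
    return np.c_[np.cross(y,z),y,z]
def binpt(a,x,y,z):
    """bin coords relative to shut/tipped handle -> world"""
    v=np.array([x,y,z+140.]); c,s=np.cos(a),np.sin(a)
    return SO+[0,0,20]+SM@np.array([c*v[0]-s*v[2],v[1],s*v[0]+c*v[2]])
E
python3 -c "
from h import *
plan(binpt(0,0,0,70),tilt(0,'x'))"
```

```text
ee [ 230.6 -499.1  230.9] t 0.3 j [-1.24  0.09  1.37  0.    1.68 -0.1 ] F [ 0.5  0.1 -1.1] w 0.998
turn [ 6.000e-04 -1.228e+00 -5.000e-04] shift now-axes [-576.     1.3 -413.7] shift goal-axes [-583.2    0.9  403.4]
```

>>> step_arm:
  commands:
    - [0,0,0,-0.0288,0,-0.0207,0]
    - [0,0,0,-0.0288,0,-0.0207,0]
    - [0,0,0,-0.0288,0,-0.0207,0]
    - [0,0,0,-0.0288,0,-0.0207,0]
    - [0,0,0,-0.0288,0,-0.0207,0]
    - [0,0,0,-0.0288,0,-0.0207,0]
    - [0,0,0,-0.0288,0,-0.0207,0]
    - [0,0,0,-0.0288,0,-0.0207,0]
    - [0,0,0,-0.0288,0,-0.0207,0]
    - [0,0,0,-0.0288,0,-0.0207,0]
    - [0,0,0,-0.0288,0,-0.0207,0]
    - [0,0,0,-0.0288,0,-0.0207,0]
    - [0,0,0,-0.0288,0,-0.0207,0]
    - [0,0,0,-0.0288,0,-0.0207,0]
    - [0,0,0,-0.0288,0,-0.0207,0]
    - [0,0,0,-0.0288,0,-0.0207,0]
    - [0,0,0,-0.0288,0,-0.0207,0]
    - [0,0,0,-0.0288,0,-0.0207,0]
    - [0,0,0,-0.0288,0,-0.0207,0]
    - [0,0,0,-0.0288,0,-0.0207,0]

```text
clock: 2.3
ee_pos: [580.5, 119.5, 231.2]
tool_rot: [0.152, -0.691, 0.691, -0.152]
wrist_force: [-0.9, -0.5, 0.1]
gripper_width: 0.998
```

>>> step_arm:
  commands:
    - [0,-0.123,0,0,0,0,0.3]
    - [0,-0.123,0,0,0,0,0.3]
    - [0,-0.123,0,0,0,0,0.3]
    - [0,-0.123,0,0,0,0,0.3]
    - [0,-0.123,0,0,0,0,0.3]
    - [0,-0.123,0,0,0,0,0.3]
    - [0,-0.123,0,0,0,0,0.3]
    - [0,-0.123,0,0,0,0,0.3]
    - [0,-0.123,0,0,0,0,0.3]
    - [0,-0.123,0,0,0,0,0.3]
    - [0,0,0,0,0,0,0.3]

```text
clock: 3.4
ee_pos: [579.9, 118.1, 231.1]
tool_rot: [0.523, -0.477, 0.477, -0.522]
wrist_force: [0.5, -0.2, 0.2]
gripper_width: 0.701
```

```bash
python3 -c "
from h import *
plan(binpt(0,0,0,-14),tilt(0,'x'))"
```

```text
ee [579.9 118.1 231.1] t 3.4 j [ 0.11  0.18  1.27 -0.    1.69  0.01] F [ 0.5 -0.2  0.2] w 0.701
turn [0.0003 0.0018 0.0001] shift now-axes [ 0.1 85.1  0.1] shift goal-axes [ 0.1 85.1  0.1]
```

>>> step_arm:
  commands:
    - [0,0,0,0,0.017,0,0.3]
    - [0,0,0,0,0.017,0,0.3]
    - [0,0,0,0,0.017,0,0.3]
    - [0,0,0,0,0.017,0,0.3]
    - [0,0,0,0,0.017,0,0.3]
    - [0,0,0,0,0,0,0.6]
    - [0,0,0,0,0,0,0.8]
    - [0,0,0,0,0,0,1]
    - [0,0,0,0,0,0,1]
    - [0,0,0,0,0,0,1]
    - [0,0,0,0,0,0,1]
    - [0,0,0,0,0,0,1]

```text
clock: 4.6
ee_pos: [581.8, 118.3, 148.1]
tool_rot: [-0.521, 0.475, -0.478, 0.524]
wrist_force: [5.2, 0.9, 0.7]
gripper_width: 0.112
```

```bash
python3 -c "
from h import *
plan(binpt(0.8,0,0,-14),tilt(0.8,'x'))"
```

```text
ee [581.8 118.3 148.1] t 4.6 j [0.11 0.21 1.4  0.   1.53 0.01] F [5.2 0.9 0.7] w 0.112
turn [ 7.943e-01  1.500e-03 -7.000e-04] shift now-axes [ -0.   39.8 -92.5] shift goal-axes [  0.1 -38.1 -93.2]
```

>>> step_arm:
  commands:
    - [0.04,0,0,0,0,-0.005,1]
    - [0.04,0,0,0,0,-0.005,1]
    - [0.04,0,0,0,0,-0.005,1]
    - [0.04,0,0,0,0,-0.005,1]
    - [0.04,0,0,0,0,-0.005,1]
    - [0.04,0,0,0,0,-0.005,1]
    - [0.04,0,0,0,0,-0.005,1]
    - [0.04,0,0,0,0,-0.005,1]

```text
clock: 5.4
ee_pos: [542.2, 114.7, 142.3]
tool_rot: [-0.43, 0.393, -0.548, 0.601]
wrist_force: [7.4, 1.1, -3.5]
gripper_width: 0.112
```

```bash
python3 -c "
from h import *
print(binpt(0.32,0,0,-14))
plan(binpt(0.8,0,0,-14),tilt(0.8,'x'))"
```

```text
[540.52502835 114.43762895 139.60366268]
ee [542.2 114.7 142.3] t 5.4 j [ 0.11 -0.09  1.76 -0.01  1.14  0.02] F [ 7.4  1.1 -3.5] w 0.112
turn [ 0.4732  0.0013 -0.0013] shift now-axes [  0.1  15.8 -60.8] shift goal-axes [  0.1 -13.6 -61.3]
```

>>> step_arm:
  commands:
    - [0.04,0,0,0,0.0001,-0.0051,1]
    - [0.04,0,0,0,0.0001,-0.0051,1]
    - [0.04,0,0,0,0.0001,-0.0051,1]
    - [0.04,0,0,0,0.0001,-0.0051,1]
    - [0.04,0,0,0,0.0001,-0.0051,1]
    - [0.04,0,0,0,0.0001,-0.0051,1]
    - [0.04,0,0,0,0.0001,-0.0051,1]
    - [0.04,0,0,0,0.0001,-0.0051,1]
    - [0.04,0,0,0,0.0001,-0.0051,1]
    - [0.04,0,0,0,0.0001,-0.0051,1]
    - [0.04,0,0,0,0.0001,-0.0051,1]
    - [0.04,0,0,0,0,-0.0051,1]

```text
clock: 6.6
ee_pos: [490.7, 110.1, 111.3]
tool_rot: [-0.275, 0.251, -0.625, 0.686]
wrist_force: [25.9, 2.9, 0.7]
gripper_width: 0.113
```

```bash
python3 - <<'E'
from h import *
plan(binpt(0.8,0,0,-14),tilt(0.8,'x'))
c=viewer.camera("top"); cs=viewer.camera("scene")
cv2.imwrite("pics/t2.png",np.hstack([cv2.resize(c["color"][60:260,60:290],(460,400)),cv2.resize(cs["color"][130:330,310:480],(340,400))]))
E
```

```text
ee [490.7 110.1 111.3] t 6.6 j [ 0.12 -0.44  2.27 -0.04  0.51  0.06] F [25.9  2.9  0.7] w 0.113
turn [-0.007   0.001  -0.0019] shift now-axes [ 0.2  1.9 -3. ] shift goal-axes [ 0.1  1.9 -3. ]
```

View pics/t2.png

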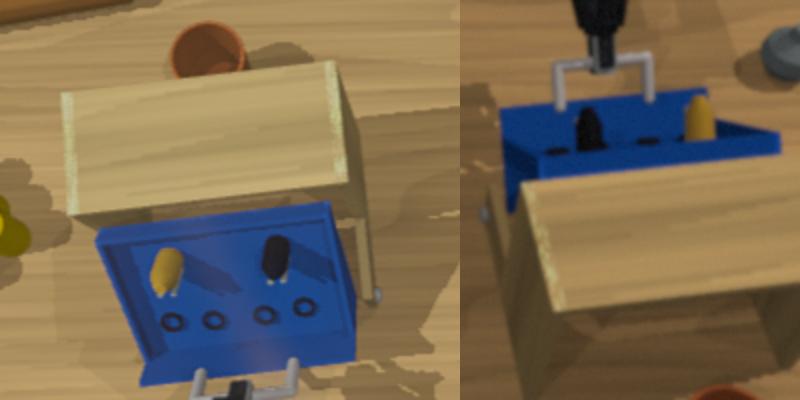

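The bin is at its stop, with the brass nozzle on the left (+y) at about (167,272) in the crop and the black one at (275,258). Both are clear of the roof. I'll triangulate the brass nozzle next.

```bash
python3 - <<'E'
from h import *
from scipy.optimize import least_squares
e=[binpt(.8,112,50,h-55) for h in (0,-25,25)]
cams=[viewer.camera(n) for n in("top","scene")]; obs=[]; x=e[0]
for c in cams:
    hsv=cv2.cvtColor(c["color"],cv2.COLOR_BGR2HSV); p=proj(c,e)
    m=((hsv[...,0]>13)&(hsv[...,0]<32)&(hsv[...,1]>110)&(hsv[...,2]>60)).astype(np.uint8)
    w=np.zeros_like(m);u,v=p[0].astype(int);w[v-26:v+26,u-20:u+20]=1
    k,l,s,ce=cv2.connectedComponentsWithStats(m*w)
    print(p.round(1).tolist());[print(s[i],ce[i].round(1)) for i in range(1,k) if s[i,4]>25]
E
```

```text
[[142.1, 197.3], [144.7, 189.7], [139.2, 205.4]]
[136 184  15  23 249] [142.8 194.6]
[[429.7, 192.0], [430.2, 206.1], [429.1, 177.8]]
[409 166  40  34 774] [432.5 179.1]
[409 211  40   7 203] [431.5 214.8]
```

>>> step_arm:
  commands:
    - [0,0,0,0,0,0,0.5]
    - [0,0,0,0,0,0,0.5]
    - [0,0,0,0,0,0,0.5]
    - [0,0,0,0,0,0,0.5]
    - [0,0,0,0,-0.02,0,0.4]
    - [0,0,0,0,-0.03,0,0.4]
    - [0,0,0,0,-0.03,0,0.4]
    - [0,0,0,0,-0.03,0,0.4]
    - [0,0,0,0,0,0,0.4]

```text
clock: 7.7
ee_pos: [418.6, 106.2, 186.2]
tool_rot: [-0.279, 0.253, -0.625, 0.684]
wrist_force: [-0.0, 0.4, 0.4]
gripper_width: 0.597
```

```bash
python3 - <<'E'
from h import *
plan(binpt(.8,112,50,-55+70),tilt(.8,'y'))
plan(binpt(.8,112,50,-55+70),tilt(.8,'-y'))
E
```

```text
ee [418.6 106.2 186.2] t 7.7 j [ 0.15 -0.76  2.26 -0.06  0.84  0.08] F [-0.   0.4  0.4] w 0.597
turn [ 1.1000e-03 -1.5689e+00 -7.0000e-04] shift now-axes [-47.1  76.7 105.7] shift goal-axes [105.5  76.8  47.3]
ee [418.6 106.2 186.2] t 7.7 j [ 0.15 -0.76  2.26 -0.06  0.84  0.08] F [-0.   0.4  0.4] w 0.597
turn [7.0000e-04 1.5727e+00 1.1000e-03] shift now-axes [-47.1  76.7 105.7] shift goal-axes [-105.5   76.8  -47.3]
```

>>> step_arm:
  commands:
    - [0,-0.131,0,0,0,0,0.4]
    - [0,-0.131,0,0,0,0,0.4]
    - [0,-0.131,0,0,0,0,0.4]
    - [0,-0.131,0,0,0,0,0.4]
    - [0,-0.131,0,0,0,0,0.4]
    - [0,-0.131,0,0,0,0,0.4]
    - [0,-0.131,0,0,0,0,0.4]
    - [0,-0.131,0,0,0,0,0.4]
    - [0,-0.131,0,0,0,0,0.4]
    - [0,-0.131,0,0,0,0,0.4]
    - [0,-0.131,0,0,0,0,0.4]
    - [0,-0.131,0,0,0,0,0.4]
    - [0,0,0,0.027,0,0.012,0.4]
    - [0,0,0,0.027,0,0.012,0.4]
    - [0,0,0,0.027,0,0.012,0.4]
    - [0,0,0,0.027,0,0.012,0.4]
    - [0,0,0,0,0,0,0.4]

```text
clock: 9.4
ee_pos: [491.1, 162.2, 264.4]
tool_rot: [-0.638, -0.306, -0.245, 0.663]
wrist_force: [-0.2, -0.6, -0.1]
gripper_width: 0.597
```

```bash
python3 - <<'E'
from h import *
plan(binpt(.8,114,50,-55+70),tilt(.8,'y'))
E
```

```text
ee [491.1 162.2 264.4] t 9.4 j [ 0.3  -0.51  1.99 -0.2   0.88 -1.3 ] F [-0.2 -0.6 -0.1] w 0.597
turn [-0.0012  0.0035  0.0013] shift now-axes [-2.5 75.9 -2. ] shift goal-axes [-2.4 75.9 -2. ]
```

>>> step_arm:
  commands:
    - [0,0.0035,0,-0.0024,0.02,-0.002,0.4]
    - [0,0,0,0,0.02,0,0.4]
    - [0,0,0,0,0.02,0,0.4]
    - [0,0,0,0,0.015,0,0.4]
    - [0,0,0,0,0,0,0.4]

```text
clock: 9.9
ee_pos: [539.2, 162.0, 202.1]
tool_rot: [-0.641, -0.3, -0.243, 0.664]
wrist_force: [0.8, -1.2, -0.9]
gripper_width: 0.599
```

```bash
python3 - <<'E'
from h import *
plan(binpt(.8,114,50,-55-17),tilt(.8,'y'))
ims=[]
c=viewer.camera("wrist");cv2.imwrite("pics/w3.png",c["color"])
print({k:v for k,v in c.items() if k!="color"})
# fisheye projection of the expected nozzle
for h in (-25,9,25):
    p=R.from_quat(c["orientation"]).inv().apply(binpt(.8,114,50,-55+h)-c["origin"]); q=np.array([p[0],-p[1]]);r=np.hypot(*q);th=np.arctan2(r,-p[2])
    print(h,(np.array([c["cx"],c["cy"]])+c["fx"]*th*q/r).round(1))
E
```

```text
ee [539.2 162.  202.1] t 9.9 j [ 0.26 -0.35  2.01 -0.19  0.71 -1.3 ] F [ 0.8 -1.2 -0.9] w 0.599
turn [ 0.0026 -0.0007 -0.0112] shift now-axes [ 9.9 85.1  2.8] shift goal-axes [ 9.  85.2  2.5]
{'fx': 325.19226210127806, 'fy': 325.19226210127806, 'cx': 279.4099569453942, 'cy': 210.40989784342048, 'origin': array([390.70503998, 149.23077269, 252.85134118]), 'orientation': array([-0.34331697, -0.37422588,  0.63529905,  0.5817934 ])}
-25 [282.8 226.1]
9 [283.1 241.9]
25 [283.3 251.1]
```

View pics/w3.png

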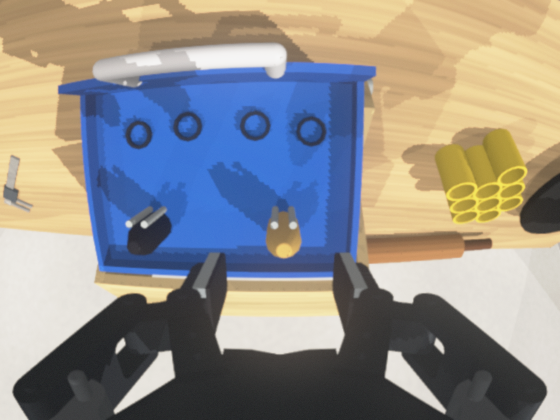

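The wrist view shows the brass nozzle's tip at about (285,250), and the model predicts (283,251). It's centred between the fingers, and the pins stand on the handle side of it. I'll re-read the settled pose before descending.

>>> step_arm:
  commands:
    - [0,0,0,0,0,0,0.4]
    - [0,0,0,0,0,0,0.4]

```text
clock: 10.15
ee_pos: [540.5, 163.1, 208.0]
tool_rot: [-0.639, -0.303, -0.245, 0.663]
wrist_force: [-0.2, 0.0, -0.5]
gripper_width: 0.6
```

```bash
python3 - <<'E'
from h import *
plan(binpt(.8,114,50,-55-17),tilt(.8,'y'))
E
```

```text
ee [540.5 163.1 208. ] t 10.15 j [ 0.26 -0.35  2.   -0.19  0.71 -1.3 ] F [-0.2  0.  -0.5] w 0.6
turn [ 0.0006 -0.001  -0.0023] shift now-axes [ 3.9 88.3  1.5] shift goal-axes [ 3.7 88.3  1.5]
```

>>> step_arm:
  commands:
    - [0,0,0,0.003,0.01,0.0015,0.4]
    - [0,0,0,0,0.01,0,0.4]
    - [0,0,0,0,0.01,0,0.4]
    - [0,0,0,0,0.01,0,0.4]
    - [0,0,0,0,0.01,0,0.4]
    - [0,0,0,0,0.01,0,0.4]
    - [0,0,0,0,0.01,0,0.4]
    - [0,0,0,0,0.01,0,0.4]
    - [0,0,0,0,0.005,0,0.4]
    - [0,0,0,0,0,0,0.4]
    - [0,0,0,0,0,0,0.4]
    - [0,0,0,0,0,0,0.4]

```text
clock: 11.35
ee_pos: [603.3, 170.3, 150.4]
tool_rot: [-0.639, -0.303, -0.245, 0.663]
wrist_force: [-0.1, 0.9, 1.0]
gripper_width: 0.596
```

```bash
python3 - <<'E'
from h import *
plan(binpt(.8,114,50,-55-17),tilt(.8,'y'))
c=viewer.camera("wrist");cv2.imwrite("pics/w4.png",c["color"][100:400,150:420])
E
```

```text
ee [603.3 170.3 150.4] t 11.35 j [ 0.24 -0.14  1.96 -0.21  0.54 -1.28] F [-0.1  0.9  1. ] w 0.596
turn [ 0.0007 -0.0009 -0.0028] shift now-axes [ 1.   2.8 -0. ] shift goal-axes [ 1.   2.8 -0. ]
```

View pics/w4.png

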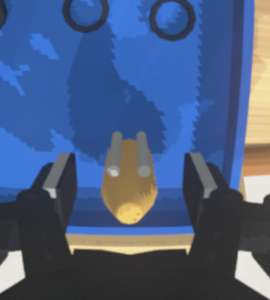

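The nozzle at about (130,180) sits between the two pads, so I'll close and lift along its axis.

>>> step_arm:
  commands:
    - [0,0,0,0,0,0,0.6]
    - [0,0,0,0,0,0,0.7]
    - [0,0,0,0,0,0,1]
    - [0,0,0,0,0,0,1]
    - [0,0,0,0,0,0,1]
    - [0,0,0,0,0,0,1]
    - [0,0,0,0,0,0,1]

```text
clock: 12.1
ee_pos: [603.4, 170.2, 150.4]
tool_rot: [-0.639, -0.303, -0.245, 0.663]
wrist_force: [-4.4, -0.9, 4.2]
gripper_width: 0.26
```

>>> step_arm:
  commands:
    - [0,0,0,0,-0.005,0,1]
    - [0,0,0,0,-0.01,0,1]
    - [0,0,0,0,-0.01,0,1]
    - [0,0,0,0,-0.015,0,1]
    - [0,0,0,0,-0.015,0,1]
    - [0,0,0,0,-0.015,0,1]
    - [0,0,0,0,-0.015,0,1]
    - [0,0,0,0,-0.015,0,1]
    - [0,0,0,0,0,0,1]
    - [0,0,0,0,0,0,1]

```text
clock: 13.1
ee_pos: [531.3, 164.1, 219.2]
tool_rot: [-0.639, -0.303, -0.245, 0.664]
wrist_force: [0.3, 0.7, -1.9]
gripper_width: 0.257
```

```bash
python3 - <<'E'
from h import *
plan([459,-362,150],tilt(0,'y'))
s=read_state(); R0=R.from_quat(s["tool_rot"]); print(R0.inv().apply([0,0,100]))
c=viewer.camera("wrist");cv2.imwrite("pics/w5.png",cv2.resize(c["color"],(400,300)))
E
```

```text
ee [531.3 164.1 219.2] t 13.1 j [ 0.27 -0.38  2.   -0.19  0.75 -1.3 ] F [ 0.3  0.7 -1.9] w 0.257
turn [ 1.000e-04 -9.000e-04  7.954e-01] shift now-axes [-132.6  -36.5 -517.6] shift goal-axes [-119.3   69.2 -517.5]
[ 7.14118749e+01 -7.00024537e+01  2.45920370e-02]
```

View pics/w5.png

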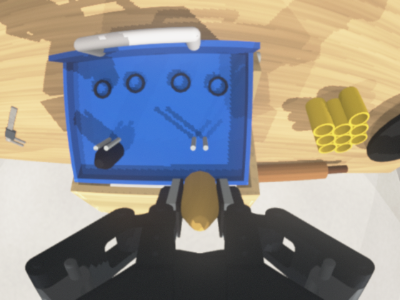

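The nozzle is held between the pads and the black one is still in the bin behind its pins. Next: raise, turn the tool upright, then carry it to the tray.

>>> step_arm:
  commands:
    - [0,0,0,0.014,-0.014,0,1]
    - [0,0,0,0.014,-0.014,0,1]
    - [0,0,0.1,0,0,0,1]
    - [0,0,0.1,0,0,0,1]
    - [0,0,0.1,0,0,0,1]
    - [0,0,0.1,0,0,0,1]
    - [0,0,0.1,0,0,0,1]
    - [0,0,0.1,0,0,0,1]
    - [0,0,0.1,0,0,0,1]
    - [0,0,0.095,0,0,0,1]
    - [0,0,0,0,0,0,1]
    - [0,0,0,0,0,0,1]

```text
clock: 14.35
ee_pos: [531.9, 163.8, 257.4]
tool_rot: [0.707, 0.031, -0.031, -0.706]
wrist_force: [0.0, 0.2, -1.3]
gripper_width: 0.257
```

```bash
python3 - <<'E'
from h import *
plan([459,-362,100],tilt(0,'y'))
E
```

```text
ee [531.9 163.8 257.4] t 14.35 j [ 0.2   0.1   1.31 -0.    1.74 -1.46] F [ 0.   0.2 -1.3] w 0.257
turn [ 0.0003 -0.0015 -0.0006] shift now-axes [-119.   157.7 -517.3] shift goal-axes [-119.9  157.4 -517.1]
```

>>> step_arm:
  commands:
    - [0,0,0,-0.0066,0,-0.0287,1]
    - [0,0,0,-0.0066,0,-0.0287,1]
    - [0,0,0,-0.0066,0,-0.0287,1]
    - [0,0,0,-0.0066,0,-0.0287,1]
    - [0,0,0,-0.0066,0,-0.0287,1]
    - [0,0,0,-0.0066,0,-0.0287,1]
    - [0,0,0,-0.0066,0,-0.0287,1]
    - [0,0,0,-0.0066,0,-0.0287,1]
    - [0,0,0,-0.0066,0,-0.0287,1]
    - [0,0,0,-0.0066,0,-0.0287,1]
    - [0,0,0,-0.0066,0,-0.0287,1]
    - [0,0,0,-0.0066,0,-0.0287,1]
    - [0,0,0,-0.0066,0,-0.0287,1]
    - [0,0,0,-0.0066,0,-0.0287,1]
    - [0,0,0,-0.0066,0,-0.0287,1]
    - [0,0,0,-0.0066,0,-0.0287,1]
    - [0,0,0,-0.0066,0,-0.0287,1]
    - [0,0,0,-0.0066,0,-0.0287,1]

```text
clock: 16.15
ee_pos: [458.3, -361.6, 259.6]
tool_rot: [0.707, 0.032, -0.031, -0.706]
wrist_force: [0.9, 0.4, -1.0]
gripper_width: 0.262
```

>>> step_arm:
  commands:
    - [0,0,0,0,0.02,0,1]
    - [0,0,0,0,0.03,0,1]
    - [0,0,0,0,0.03,0,1]
    - [0,0,0,0,0.03,0,1]
    - [0,0,0,0,0.03,0,1]
    - [0,0,0,0,0.03,0,1]
    - [0,0,0,0,0.02,0,1]
    - [0,0,0,0,0.01,0,1]
    - [0,0,0,0,0,0,1]
    - [0,0,0,0,0,0,1]

```text
clock: 17.15
ee_pos: [459.7, -361.4, 60.6]
tool_rot: [0.707, 0.032, -0.03, -0.706]
wrist_force: [0.1, -0.2, -0.1]
gripper_width: 0.258
```

```bash
python3 - <<'E'
from h import *
plan([459,-362,15],tilt(0,'y'))
c=viewer.camera("scene");t=viewer.camera("top")
cv2.imwrite("pics/s6.png",np.hstack([cv2.resize(c["color"][90:290,60:260],(400,400)),cv2.resize(t["color"][180:340,340:500],(400,400))]))
E
```

```text
ee [ 459.7 -361.4   60.6] t 17.15 j [-0.76  0.25  1.53  0.    1.36 -2.42] F [ 0.1 -0.2 -0.1] w 0.258
turn [ 0.0019 -0.001   0.0029] shift now-axes [-0.9 45.6 -0.4] shift goal-axes [-0.8 45.6 -0.5]
```

View pics/s6.png

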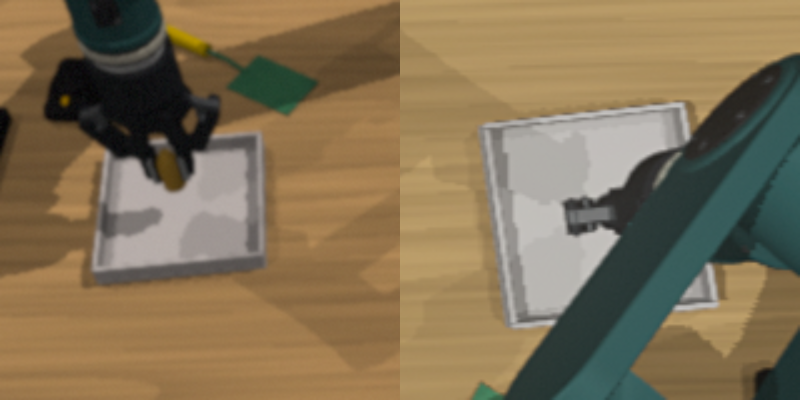

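The held nozzle is over the middle of the tray in both views (left crop about (170,170)). I'll lower until contact.

>>> step_arm:
  commands:
    - [0,0,0,0,0.01,0,1]
    - [0,0,0,0,0.01,0,1]
    - [0,0,0,0,0.01,0,1]
    - [0,0,0,0,0.006,0,1]
    - [0,0,0,0,0.003,0,1]
    - [0,0,0,0,0,0,1]
    - [0,0,0,0,0,0,1]
    - [0,0,0,0,0,0,1]

```text
clock: 18.05
ee_pos: [459.7, -361.5, 20.7]
tool_rot: [0.707, 0.032, -0.031, -0.706]
wrist_force: [-0.4, 0.2, -0.3]
gripper_width: 0.256
```

>>> step_arm:
  commands:
    - [0,0,0,0,0.001,0,1]
    - [0,0,0,0,0.001,0,1]
    - [0,0,0,0,0.001,0,1]
    - [0,0,0,0,0,0,1]

```text
clock: 18.45
ee_pos: [459.2, -361.0, 17.0]
tool_rot: [-0.706, -0.032, 0.031, 0.707]
wrist_force: [-0.0, -0.1, -1.6]
gripper_width: 0.257
```

>>> step_arm:
  commands:
    - [0,0,0,0,0.001,0,1]
    - [0,0,0,0,0.001,0,1]
    - [0,0,0,0,0,0,1]
    - [0,0,0,0,0,0,1]

```text
clock: 18.85
ee_pos: [459.5, -361.3, 16.3]
tool_rot: [0.707, 0.032, -0.031, -0.706]
wrist_force: [-1.5, 1.8, 5.6]
gripper_width: 0.255
```

Contact at 5.6 N, at the height I predicted. Releasing and retreating.

>>> step_arm:
  commands:
    - [0,0,0,0,0,0,0.74]
    - [0,0,0,0,0,0,0.7]
    - [0,0,0,0,0,0,0.65]
    - [0,0,0,0,0,0,0.55]
    - [0,0,0,0,0,0,0.45]
    - [0,0,0,0,0,0,0.4]
    - [0,0,0,0,-0.01,0,0.4]
    - [0,0,0,0,-0.02,0,0.4]
    - [0,0,0,0,-0.03,0,0.4]
    - [0,0,0,0,-0.03,0,0.4]
    - [0,0,0,0,-0.03,0,0.4]
    - [0,0,0,0,-0.03,0,0.4]
    - [0,0,0,0,-0.03,0,0.4]
    - [0,0,0,0,0,0,0.4]
    - [0,0,0,0,0,0,0.4]

```text
clock: 20.35
ee_pos: [459.5, -361.5, 196.7]
tool_rot: [0.707, 0.032, -0.03, -0.706]
wrist_force: [-0.8, 0.7, -0.2]
gripper_width: 0.599
```

```bash
python3 - <<'E'
from h import *
plan([459,-362,15],tilt(0,'y'))
c=viewer.camera("scene");t=viewer.camera("top")
cv2.imwrite("pics/s7.png",c["color"])
E
```

```text
ee [ 459.5 -361.5  196.7] t 20.35 j [-0.76  0.17  1.35  0.    1.62 -2.42] F [-0.8  0.7 -0.2] w 0.599
turn [ 0.0022 -0.0013  0.0031] shift now-axes [ -1.1 181.7  -0. ] shift goal-axes [ -0.5 181.7  -0.4]
```

View pics/s7.png

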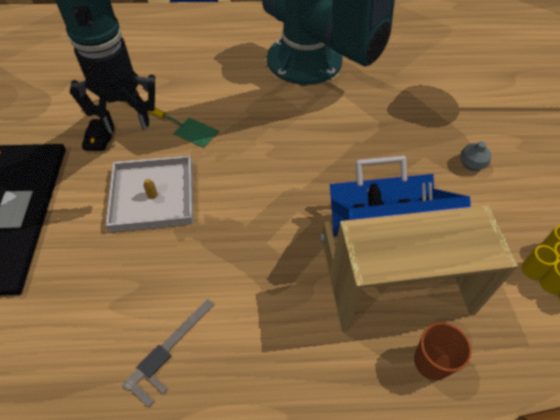

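The brass nozzle stands in the middle of the tray at about (151,188). The black one is still in the tipped bin at (375,195), and the gripper is clear of everything.

```bash
python3 -c "
from station import workorder
print(workorder.job_done())"
```

```text
the job is handed in; nothing more can be done
None
```

I tipped the bin by its handle to its stop, about 0.8 rad. I then gripped the brass nozzle along its leaning axis, lifted it clear of the pins, and stood it in the middle of the tray. It touched the tray floor with about 6 N before I opened the fingers. I handed the job in at about 20.4 s of the 61 s allowed.

- **Last picture:** the brass nozzle stands near the tray's centre, the black nozzle is still in the tipped bin, and the gripper is about 180 mm clear with nothing touching it. This was judged by eye; I did not measure the nozzle's final position.
- **Forces:** the highest wrist reading I saw was about 26 N, when the bin reached its stop; I only had readings at the end of each move.
- **Disagreements:** the bin and brass nozzle sat 2–3 mm farther back than my fitted model, and I allowed for about 2 mm of that when gripping. The two cameras put the tray's centre about 8 mm apart, so I used a point between them, well inside the 80 mm limit. The first reading above the nozzle was still settling, so I re-read it before descending.

No check failed, and the hand-in gave no verdict.

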